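# Tighten the bench chuck on its polishing bit

### The arm

A 6-joint arm with a two-finger parallel gripper is mounted at the origin on a cart in front of the work surface, level with it; the furniture and walls round the work are solid. World frame = base frame: x ahead of the robot, y to its left, z up, the work surface at z = 0. Lengths are in m, angles in rad, forces in N, time in s.
With the tool pointing down it reaches from about 0.35 to 0.85 m from the base axis. Payload 8.1 kg.
Tool frame: the origin (TCP) lies at the very end of the fingers, on their centre line; the grasp point (between the pads) lies 19 mm behind it; x points along the fingers, y is the direction in which the jaws open and shut, and the axes are right-handed (so a half turn about x gives the same grasp; the last joint's range is limited). The gripper opens to 93 mm and grips with 3 to 60 N. Pads are 15 mm wide; open, the fingers measure 128 mm over their backs; the gripper's body (75 mm by 188 mm) begins 65 mm behind the grasp point.
Start: joints at [1.042, 0.13, 1.488, -0, 1.523, -0.085], TCP at [0.258, 0.542, 0.219] pointing down, gripper open.
Joint ranges: [-2.96, 2.96], [-0.89, 2.26], [0.02, 2.5], [-1.34, 4.48], [0, 2.73], [-2.66, 2.66]. Speed limits (rad/s): [2.39, 2.39, 2.79, 3.14, 3.14, 3.14].

### API

Orientations are given as a rotation vector (axis times angle).
In Python, from plant import * gives the robot as it stands. The module is installed in compiled form; this text tells all that it offers.
- The arm moves only by the tool apply_moves, never from a script. Its argument "series" is a list of rows, each an object with "jaw": the gripper's target within -1 to 1 (shut at 1, half-way at 0, fully open at -1); "linear": the shift along the tool's x, y, z normalised to -1 to 1, where 1 is 0.6 m, a list of three; "roll": the turn about the tool's x normalised to -1 to 1, where 1 is 30 degrees. A call has 1 to 20 rows; each row is the pose to reach, as a shift and turn from the pose measured when the call began, along the tool's axes at that moment; what a row does not reach only later rows make up. A row lasts 1/8 s, in which the tool goes at most 62.5 mm and 10.7 degrees, less where a joint would pass 70% of its speed; a pose out of reach is approached as far as the arm can. A call with a number of a shift or a turn outside -1 to 1 is refused whole. A call with a gripper value outside its range is refused whole. The fingers move at their own pace and stop on an object; "force" is the grip in N (left out, the last holds). Time passes only in rows, so rows that repeat a pose let the fingers close. It gives the time, the measured TCP pose, the force and the opening at its end, in the units of the state.
- read_state(): the state, without advancing time (a new reading comes with each control period).
- read_camera(name): name is "scene" or "top"; returns a dict with "pixels" (420x560x3 uint8, blue, green, red), "intrinsics" (3x3 intrinsics, pixels), "D" ([k1, k2, p1, p2, k3] as OpenCV has them; the pictures are not rectified), "rvec" (rotation vector, rad) and "tvec" (3), from world to camera coordinates, as OpenCV has them. Camera axes: x right, y down, z forward; pixel columns grow to the right and rows downward; lengths in m; the calibration is good to about 2 mm. A picture is of the moment at which its call begins. There is no depth.
- close_job(): hands the job in, once; it reports no verdict.
The state is a dict: "t": time; "q": joint angles; "dq": joint speeds; "joint_torque": joint torques, N m; "tool_pos": TCP position; "orientation": TCP orientation; "force": force on the tool from outside, world axes, zero at the start; "wrist_torque": the same for the moment, N m; "opening": finger opening in m.
Only numpy, scipy, OpenCV 4.12 (cv2) and the standard library are available. Lean on these libraries where they do the work, as an engineer would, in place of code of your own. Each camera call takes 0.05 s, during which the arm holds its last target. There are 200 camera calls.

### The job

Two small bench chucks stand on the painting table; a red-headed polishing bit stands loose in one of them. Turn the knurled sleeve of that chuck clockwise, seen from above, as far as it goes, so that the jaws hold the bit tight and upright, and let go. Leave the empty chuck as it is.

Things in the scene. Friction and masses are not known exactly. Their poses are not given: they have to be found in the camera images.
- loaded_chuck: Bench chuck with the bit in it, fixed, upright; origin on its axis at the table top, z up. Grey flange 80 mm wide, 9 mm high; neck 40 mm wide. On top the round aluminium sleeve, dark knurling, 50 mm wide, 46 to 80 mm above the table (full width 48 to 74 mm): grip it across its width at any yaw, 62 to 68 mm above the table. Jaws within reach 82 mm. Looks like the empty chuck.
- loaded_chuck_sleeve (a joint): Turn of this chuck's sleeve about its vertical axis, rad; grows clockwise seen from above; drag about 0.3 N m, stays where left. 0 = jaws wide open; starts at 0 to 0.3. Jaws meet the bit at about 1.0; the sleeve stops at 1.15. One grip and one turn of 0.85 to 1.15 rad does it; turned farther, the fingers slip round the sleeve.
- bit: Loose polishing bit standing in the loaded chuck: steel shank 10 mm across, red rubber head 18 mm across, 68 mm long in all. Origin at its foot, z along the bit. The foot rests 30 mm above the table, the top is at 98 mm, 18 mm above the sleeve.
- spare_chuck_mark (a point): Yellow dot on the top edge of the empty chuck's sleeve, 20.5 mm from that chuck's axis, 78.5 mm above the table; shows how that sleeve is turned. The empty chuck is built like the other, without a bit.

How it is judged:
At the end, for the whole second after the job is handed in: The loaded chuck's sleeve is turned beyond 0.98 rad and at rest, the jaws press on the bit (more than 3 N between chuck and bit), and the bit stands in the chuck: foot within 8 mm of the axis and 20 to 42 mm above the table, within 10 degrees of upright (value of joint loaded_chuck_sleeve above 0.98 rad and contact force between loaded_chuck and bit above 3 N and angle between bit's own z axis and vertical below 0.17 rad and horizontal distance between bit and loaded_chuck below 0.008 m and z of bit in the frame of loaded_chuck between 0.02 and 0.042 m and velocity of joint loaded_chuck_sleeve below 0.05 rad/s); the robot touches nothing.
It fails at once if the empty chuck's sleeve is turned (its mark moves more than 5 mm) (distance of spare_chuck_mark from where it was at the start of the episode above 0.005 m).
It also fails if it takes over 32 s, if anything falls off the work surface, if the arm or the gripper's body presses on something with over 40 N, if the wrist force passes 120 N, or if a joint passes its speed limit or range.

## Working session

There is one attempt and no reset: what is moved stays moved. The work goes in short steps, Python scripts to look and compute and a tool call to move; the robot and the scene stay as the last step left them, time stands still between calls to the robot, and variables do not carry over. Pictures are saved under pics/ and viewed, about 8 in all and at most 12, crops included, and the job is handed in when it is done.

Besides the shell and the picture viewer there is one more tool, called after "Request:" as a command line: name --argument value ..., lists and objects as JSON in quotes. apply_moves: Moves the arm, as the interface text tells. Its arguments: {"type":"object","properties":{"series":{"type":"array"},"force":{"type":"number"}},"required":["series"]}

```bash
mkdir -p pics; cat > h.py <<'E'
from plant import *
import numpy as np, cv2
def ray(c,uv,z):
    R=cv2.Rodrigues(np.array(c["rvec"],float))[0];t=np.array(c["tvec"],float).ravel()
    p=cv2.undistortPoints(np.array([[uv]],float),np.array(c["intrinsics"]),np.array(c["D"]))[0,0]
    d=R.T@np.array([p[0],p[1],1]);o=-R.T@t
    return o+d*(z-o[2])/d[2]
E
python3 - <<'E'
from h import *
ims=[]
for n in("scene","top"):
    c=read_camera(n);im=c["pixels"];cv2.imwrite(f"pics/{n}0.png",im)
    R=cv2.Rodrigues(np.array(c["rvec"],float))[0];print(n,-R.T@np.array(c["tvec"]).ravel())
    h=cv2.cvtColor(im,cv2.COLOR_BGR2HSV)
    for nm,m in(("red",cv2.inRange(h,(0,130,70),(7,255,255))|cv2.inRange(h,(173,130,70),(180,255,255))),("yel",cv2.inRange(h,(22,130,120),(35,255,255)))):
        k,_,s,ce=cv2.connectedComponentsWithStats(m)
        for i in range(1,k):
            if s[i,4]>4: print(nm,s[i],ce[i].round(1),ray(c,ce[i],.098 if nm=="red" else .0785).round(4))
s=read_state();print(s)
E
```

```text
scene [ 0.1064584  -0.35211211  0.42093901]
red [289  92   8   4  21] [292.6  93.6] [0.8837 0.9436 0.098 ]
red [342  95   8   8  40] [345.6  99. ] [0.978  0.8169 0.098 ]
red [228  97   6   4  11] [230.5  98.8] [0.6991 0.9645 0.098 ]
red [118  99   4   4   8] [120.  100.1] [0.4317 1.0875 0.098 ]
red [250 113   6   4  17] [252.4 114.5] [0.6748 0.7844 0.098 ]
red [281 113  11   6  22] [286.3 115. ] [0.7452 0.7411 0.098 ]
red [351 112   4   3   9] [352.9 112.9] [0.9027 0.6827 0.098 ]
red [242 114   3   4   7] [243.3 115.3] [0.6519 0.7876 0.098 ]
red [147 117   7   7  21] [150.1 120.3] [0.4408 0.8473 0.098 ]
red [198 117   5   4  11] [200.3 118.7] [0.5484 0.8059 0.098 ]
red [321 117   3   2   5] [322.2 117.6] [0.8093 0.6799 0.098 ]
red [123 123   6   5  17] [126.4 125.2] [0.3812 0.8307 0.098 ]
red [258 126   3   3   8] [258.9 126.9] [0.6375 0.6782 0.098 ]
red [365 132   3   7  12] [365.5 135.2] [0.8092 0.5123 0.098 ]
red [168 144   6   5  19] [170.4 146.1] [0.4175 0.6362 0.098 ]
red [347 145  10   5  24] [352.4 146.8] [0.7351 0.4596 0.098 ]
red [396 144   4   7  12] [397.6 147.5] [0.8129 
[... 5641 characters left out ...]
 [422 266   4   2   5] [423.6 266.4] [0.3663 0.0303 0.0785]
{'t': 0.1, 'q': array([ 1.04162088e+00,  1.31075158e-01,  1.48914838e+00,  2.18503630e-05,
        1.52300885e+00, -8.54147186e-02]), 'dq': array([ 0.0003718 , -0.00144967, -0.00271325, -0.00082132, -0.00280055,
       -0.00026571]), 'joint_torque': array([ 8.97971295e-04, -5.61337745e+01, -4.93096197e+01,  7.69260270e-02,
        2.91518366e-02, -4.56854275e-05]), 'tool_pos': array([0.25732746, 0.54145723, 0.21771069]), 'orientation': array([ 0.3468054 ,  1.54315452, -0.34926674]), 'force': array([ 0.39135403, -0.45231958,  0.69871839]), 'wrist_torque': array([-0.01970647,  0.00961989, -0.00422141]), 'opening': 0.09333319753591654}
```

View pics/top0.png

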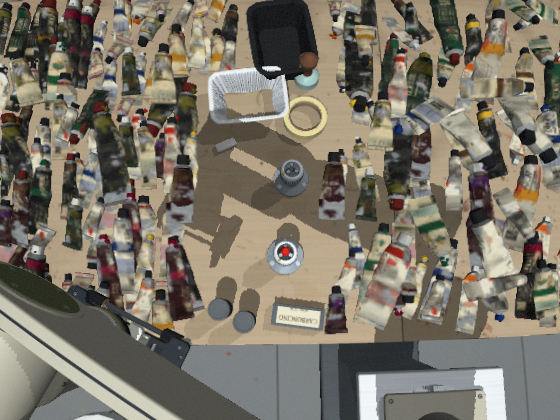

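View pics/scene0.png

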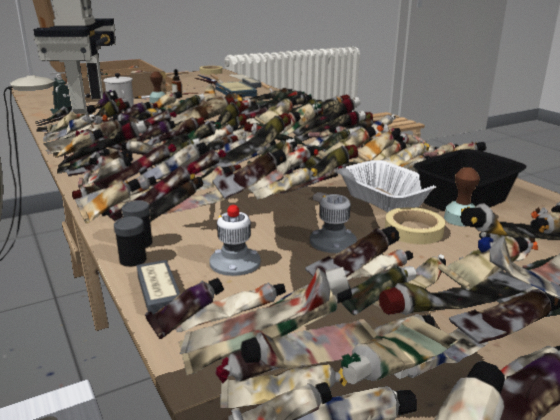

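```bash
python3 - <<'E'
from h import *
a=cv2.imread("pics/top0.png")[195:275,230:340];b=cv2.imread("pics/scene0.png")[180:285,180:290]
a=cv2.resize(a,None,fx=4,fy=4,interpolation=2);b=cv2.resize(b,None,fx=3,fy=3,interpolation=2)
o=np.zeros((330,780,3),np.uint8);o[:320,:440]=a;o[:315,445:775]=b;cv2.imwrite("pics/crop1.png",o)
print(cv2.Rodrigues(read_state()["orientation"])[0].round(3))
c=read_camera("top")
for p in((260,242),(310,242),(285,252),(285,257)):print(p,ray(c,p,.08).round(4),ray(c,p,.009).round(4))
E
```

```text
[[-0.001  0.429  0.903]
 [-0.001  0.903 -0.429]
 [-1.    -0.002 -0.   ]]
(260, 242) [0.4214 0.3611 0.08  ] [0.4315 0.3643 0.009 ]
(310, 242) [0.4199 0.2598 0.08  ] [0.43   0.2542 0.009 ]
(285, 252) [0.4004 0.3108 0.08  ] [0.4087 0.3097 0.009 ]
(285, 257) [0.3903 0.311  0.08  ] [0.3978 0.3098 0.009 ]
```

View pics/crop1.png

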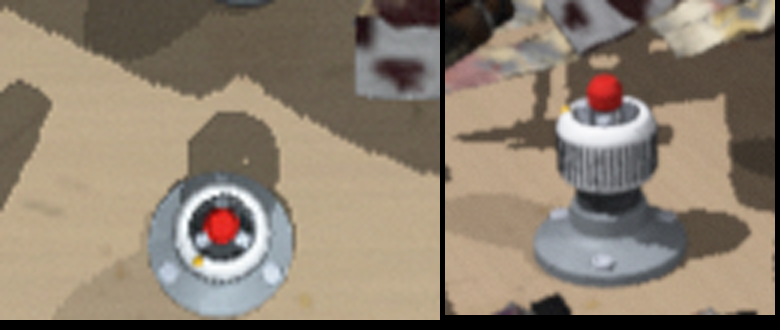

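Request:
apply_moves --series '[{"jaw": -1,"linear": [0.0,-0.04,0.06],"roll": 0},{"jaw": -1,"linear": [0.0,-0.08,0.12],"roll": 0},{"jaw": -1,"linear": [0.01,-0.12,0.18],"roll": 0},{"jaw": -1,"linear": [0.03,-0.16,0.24],"roll": 0},{"jaw": -1,"linear": [0.06,-0.2,0.3],"roll": 0},{"jaw": -1,"linear": [0.09,-0.23,0.35],"roll": 0},{"jaw": -1,"linear": [0.113,-0.2485,0.3795],"roll": 0},{"jaw": -1,"linear": [0.113,-0.2485,0.3795],"roll": 0},{"jaw": -1,"linear": [0.113,-0.2485,0.3795],"roll": 0},{"jaw": -1,"linear": [0.113,-0.2485,0.3795],"roll": 0}]' --force 45

```text
t: 1.4
tool_pos: [0.3989, 0.31, 0.151]
orientation: [0.347, 1.543, -0.347]
force: [-0.1, -0.3, -0.1]
opening: 0.0928
```

```bash
python3 - <<'E'
from h import *
s=read_state();R=cv2.Rodrigues(s["orientation"])[0]
print(s["t"],s["tool_pos"],s["q"].round(3),R.round(3),s["force"])
print("shift tool:",R.T@(np.array([.399,.309,.046])-s["tool_pos"])/.6)
a=read_camera("top")["pixels"];b=read_camera("scene")["pixels"]
cv2.imwrite("pics/v2.png",cv2.resize(np.hstack([a[150:350,180:400],b[100:300,130:350]]),None,fx=1.8,fy=1.8))
E
```

```text
1.4 [0.39889407 0.30998127 0.15096248] [ 0.559 -0.085  1.832 -0.     1.395 -0.569] [[ 0.     0.428  0.904]
 [-0.     0.904 -0.428]
 [-1.    -0.     0.   ]] [-0.06673912 -0.25042689 -0.1225124 ]
shift tool: [ 0.17493821 -0.00134255  0.00080287]
```

View pics/v2.png

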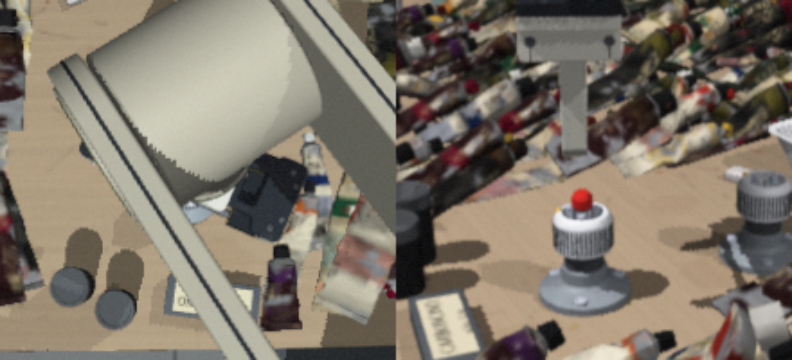

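Request:
apply_moves --series '[{"jaw": -1,"linear": [0.04,-0.001,0.001],"roll": 0},{"jaw": -1,"linear": [0.08,-0.001,0.001],"roll": 0},{"jaw": -1,"linear": [0.12,-0.001,0.001],"roll": 0},{"jaw": -1,"linear": [0.15,-0.001,0.001],"roll": 0},{"jaw": -1,"linear": [0.175,-0.001,0.001],"roll": 0},{"jaw": -1,"linear": [0.175,-0.001,0.001],"roll": 0},{"jaw": -1,"linear": [0.175,-0.001,0.001],"roll": 0},{"jaw": -1,"linear": [0.175,-0.001,0.001],"roll": 0}]'

```text
t: 2.5
tool_pos: [0.3999, 0.3094, 0.0468]
orientation: [0.348, 1.541, -0.347]
force: [0.1, 0.2, -0.0]
opening: 0.0932
```

Request:
apply_moves --series '[{"jaw": 0,"linear": [0,0,0],"roll": 0},{"jaw": 0,"linear": [0,0,0],"roll": 0},{"jaw": 0,"linear": [0,0,0],"roll": 0},{"jaw": 0,"linear": [0,0,0],"roll": 0},{"jaw": 0,"linear": [0,0,0],"roll": 0},{"jaw": 0,"linear": [0,0,0],"roll": 0}]' --force 10

```text
t: 3.25
tool_pos: [0.4006, 0.3108, 0.047]
orientation: [0.35, 1.54, -0.344]
force: [4.1, 7.9, -5.8]
opening: 0.0494
```

Request:
apply_moves --series '[{"jaw": 1,"linear": [0,0,0],"roll": 0},{"jaw": 1,"linear": [0,0,0],"roll": 0},{"jaw": 1,"linear": [0,0,0],"roll": 0},{"jaw": 1,"linear": [0,0,0],"roll": 0}]' --force 45

```text
t: 3.75
tool_pos: [0.4006, 0.311, 0.047]
orientation: [0.35, 1.54, -0.344]
force: [2.1, 3.4, -3.2]
opening: 0.0484
```

Request:
apply_moves --series '[{"jaw": 1,"linear": [0,0,0],"roll": 0.12},{"jaw": 1,"linear": [0,0,0],"roll": 0.25},{"jaw": 1,"linear": [0,0,0],"roll": 0.38},{"jaw": 1,"linear": [0,0,0],"roll": 0.5},{"jaw": 1,"linear": [0,0,0],"roll": 0.62},{"jaw": 1,"linear": [0,0,0],"roll": 0.75},{"jaw": 1,"linear": [0,0,0],"roll": 0.88},{"jaw": 1,"linear": [0,0,0],"roll": 1},{"jaw": 1,"linear": [0,0,0],"roll": 1},{"jaw": 1,"linear": [0,0,0],"roll": 1}]'

```text
t: 5.0
tool_pos: [0.4012, 0.3117, 0.0471]
orientation: [0.759, 1.434, -0.748]
force: [5.6, 7.5, -6.8]
opening: 0.0488
```

```bash
cat > st.py <<'E'
from h import *
s=read_state();R=cv2.Rodrigues(s["orientation"])[0]
print(s["t"],s["tool_pos"].round(4),s["q"].round(3),"yaw",np.arctan2(R[1,1],R[0,1]).round(3),"tilt",R[:,0].round(3),s["force"].round(1),s["wrist_torque"].round(2),s["opening"])
E
python3 st.py
```

```text
5.0 [0.4012 0.3117 0.0471] [ 0.558  0.032  1.919  0.002  1.184 -0.046] yaw 0.604 tilt [ 0.005  0.005 -1.   ] [ 5.6  7.5 -6.8] [ 0.76 -0.3  -0.19] 0.048808353430596654
```

Request:
apply_moves --series '[{"jaw": 1,"linear": [0,0,0],"roll": 0.12},{"jaw": 1,"linear": [0,0,0],"roll": 0.25},{"jaw": 1,"linear": [0,0,0],"roll": 0.38},{"jaw": 1,"linear": [0,0,0],"roll": 0.5},{"jaw": 1,"linear": [0,0,0],"roll": 0.62},{"jaw": 1,"linear": [0,0,0],"roll": 0.7},{"jaw": 1,"linear": [0,0,0],"roll": 0.7}]'

```text
t: 5.88
tool_pos: [0.4018, 0.312, 0.0471]
orientation: [1.04, 1.311, -1.027]
force: [6.0, 4.9, -5.7]
opening: 0.0488
```

```bash
python3 st.py
```

```text
5.875 [0.4018 0.312  0.0471] [0.558 0.032 1.918 0.002 1.183 0.321] yaw 0.236 tilt [ 0.006  0.006 -1.   ] [ 6.   4.9 -5.7] [ 0.53 -0.29 -0.02] 0.04875442767931167
```

Request:
apply_moves --series '[{"jaw": 1,"linear": [0,0,0],"roll": 0.1},{"jaw": 1,"linear": [0,0,0],"roll": 0.2},{"jaw": 1,"linear": [0,0,0],"roll": 0.2}]'

```text
t: 6.25
tool_pos: [0.402, 0.3121, 0.047]
orientation: [1.119, 1.268, -1.105]
force: [4.2, 3.2, -4.0]
opening: 0.0489
```

```bash
python3 st.py
```

```text
6.25 [0.402  0.3121 0.047 ] [0.558 0.033 1.918 0.002 1.182 0.426] yaw 0.131 tilt [ 0.006  0.006 -1.   ] [ 4.2  3.2 -4. ] [ 0.4  -0.02 -0.1 ] 0.04886134216052243
```

Request:
apply_moves --series '[{"jaw": 1,"linear": [0,0,0],"roll": 0.1},{"jaw": 1,"linear": [0,0,0],"roll": 0.2},{"jaw": 1,"linear": [0,0,0],"roll": 0.28},{"jaw": 1,"linear": [0,0,0],"roll": 0.28}]'

```text
t: 6.75
tool_pos: [0.4024, 0.3122, 0.0473]
orientation: [1.227, 1.203, -1.211]
force: [3.5, 2.3, -2.4]
opening: 0.0491
```

```bash
python3 st.py
```

```text
6.75 [0.4024 0.3122 0.0473] [0.558 0.032 1.918 0.002 1.182 0.57 ] yaw -0.013 tilt [ 0.007  0.006 -1.   ] [ 3.5  2.3 -2.4] [ 0.3  -0.48  1.09] 0.04914756940477622
```

Request:
apply_moves --series '[{"jaw": -1,"linear": [0,0,0],"roll": 0},{"jaw": -1,"linear": [0,0,0],"roll": 0},{"jaw": -1,"linear": [0,0,0],"roll": 0},{"jaw": -1,"linear": [0,0,0],"roll": 0},{"jaw": -1,"linear": [0,0,0],"roll": 0},{"jaw": -1,"linear": [0,0,0],"roll": 0}]'

```text
t: 7.5
tool_pos: [0.4023, 0.3122, 0.0472]
orientation: [1.227, 1.203, -1.211]
force: [0.7, 0.2, -0.0]
opening: 0.0928
```

```bash
python3 st.py
```

```text
7.5 [0.4023 0.3122 0.0472] [0.558 0.032 1.918 0.002 1.182 0.57 ] yaw -0.013 tilt [ 0.007  0.006 -1.   ] [ 0.7  0.2 -0. ] [-0.11  0.05 -0.03] 0.0927871981749758
```

Request:
apply_moves --series '[{"jaw": -1,"linear": [-0.04,0,0],"roll": 0},{"jaw": -1,"linear": [-0.08,0,0],"roll": 0},{"jaw": -1,"linear": [-0.13,0,0],"roll": 0},{"jaw": -1,"linear": [-0.18,0,0],"roll": 0},{"jaw": -1,"linear": [-0.23,0,0],"roll": 0},{"jaw": -1,"linear": [-0.26,0,-0.03],"roll": 0},{"jaw": -1,"linear": [-0.26,-0.03,-0.1],"roll": 0},{"jaw": -1,"linear": [-0.26,-0.07,-0.17],"roll": 0},{"jaw": -1,"linear": [-0.26,-0.11,-0.24],"roll": 0},{"jaw": -1,"linear": [-0.26,-0.16,-0.3],"roll": 0},{"jaw": -1,"linear": [-0.26,-0.2,-0.35],"roll": 0},{"jaw": -1,"linear": [-0.26,-0.22,-0.38],"roll": 0},{"jaw": -1,"linear": [-0.26,-0.22,-0.38],"roll": 0},{"jaw": -1,"linear": [-0.26,-0.22,-0.38],"roll": 0}]'

```text
t: 9.25
tool_pos: [0.2731, 0.5402, 0.2037]
orientation: [1.227, 1.202, -1.211]
force: [1.2, -0.8, -0.2]
opening: 0.0931
```

```bash
python3 - <<'E'
from h import *
a=read_camera("top")["pixels"];b=read_camera("scene")["pixels"]
cv2.imwrite("pics/top3.png",a);cv2.imwrite("pics/scene3.png",b)
a=cv2.resize(a[195:275,230:340],None,fx=4,fy=4,interpolation=2);b=cv2.resize(b[180:285,180:290],None,fx=3,fy=3,interpolation=2)
o=np.zeros((330,780,3),np.uint8);o[:320,:440]=a;o[:315,445:775]=b;cv2.imwrite("pics/crop3.png",o)
E
```

```text
(no output)
```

View pics/crop3.png

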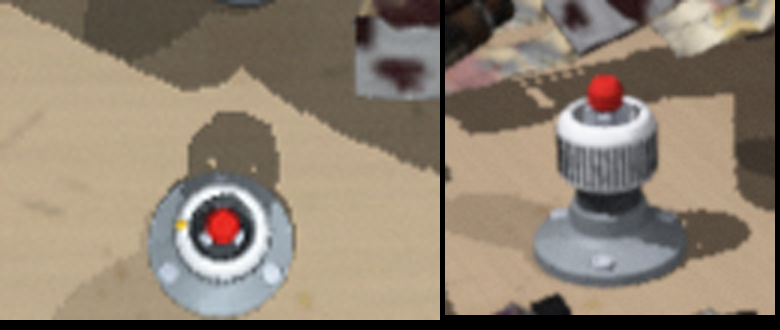

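```bash
python3 - <<'E'
from h import *
c=read_camera("top")
A=[]
for f in("top0","top3"):
    im=cv2.imread(f"pics/{f}.png")[235:272,265:305].astype(float)
    w=np.clip(np.minimum(im[...,1],im[...,2])-im[...,0]-50,0,None)
    y,x=np.mgrid[235:272,265:305];w[:]*= (np.hypot(x-285.6,y-252.8)<14)
    p=((w*x).sum()/w.sum(),(w*y).sum()/w.sum());P=ray(c,p,.0785)
    # ring: bright sleeve top
    for C in((.399,.309),(.4005,.310)):
        d=P[:2]-C;print(f,np.round(p,2),P.round(4),"r",np.hypot(*d).round(4),"ang",np.arctan2(d[1],d[0]).round(3))
E
```

```text
top0 [278.98 259.86] [0.3849 0.3231 0.0785] r 0.02 ang 2.356
top0 [278.98 259.86] [0.3849 0.3231 0.0785] r 0.0204 ang 2.443
top3 [274.76 250.66] [0.4035 0.3314 0.0785] r 0.0229 ang 1.371
top3 [274.76 250.66] [0.4035 0.3314 0.0785] r 0.0216 ang 1.43
```

```bash
python3 - <<'E'
from h import *
s=read_state();R=cv2.Rodrigues(s["orientation"])[0]
for z in(.15,.047):print(s["t"],(R.T@(np.array([.401,.311,z])-s["tool_pos"])/.6).round(4))
E
```

```text
9.4 [0.089  0.2179 0.3793]
9.4 [0.2606 0.2166 0.3804]
```

Request:
apply_moves --series '[{"jaw": -1,"linear": [0,0.04,0.07],"roll": 0},{"jaw": -1,"linear": [0,0.08,0.14],"roll": 0},{"jaw": -1,"linear": [0.01,0.12,0.21],"roll": 0},{"jaw": -1,"linear": [0.02,0.16,0.28],"roll": 0},{"jaw": -1,"linear": [0.04,0.19,0.34],"roll": 0},{"jaw": -1,"linear": [0.06,0.217,0.38],"roll": 0},{"jaw": -1,"linear": [0.08,0.217,0.38],"roll": 0},{"jaw": -1,"linear": [0.08,0.217,0.38],"roll": 0},{"jaw": -1,"linear": [0.12,0.217,0.38],"roll": 0},{"jaw": -1,"linear": [0.16,0.217,0.38],"roll": 0},{"jaw": -1,"linear": [0.2,0.217,0.38],"roll": 0},{"jaw": -1,"linear": [0.24,0.217,0.38],"roll": 0},{"jaw": -1,"linear": [0.26,0.217,0.38],"roll": 0},{"jaw": -1,"linear": [0.26,0.217,0.38],"roll": 0},{"jaw": -1,"linear": [0.26,0.217,0.38],"roll": 0}]'

```text
t: 11.28
tool_pos: [0.4018, 0.312, 0.0485]
orientation: [1.229, 1.202, -1.21]
force: [-0.2, -0.3, 1.1]
opening: 0.0926
```

Request:
apply_moves --series '[{"jaw": 0,"linear": [0,0,0],"roll": 0},{"jaw": 0,"linear": [0,0,0],"roll": 0},{"jaw": 0,"linear": [0,0,0],"roll": 0},{"jaw": 0,"linear": [0,0,0],"roll": 0},{"jaw": 0,"linear": [0,0,0],"roll": 0}]' --force 10

```text
t: 11.9
tool_pos: [0.4025, 0.3119, 0.0486]
orientation: [1.23, 1.201, -1.209]
force: [0.9, 0.5, -1.9]
opening: 0.0502
```

Request:
apply_moves --series '[{"jaw": 1,"linear": [0,0,0],"roll": 0},{"jaw": 1,"linear": [0,0,0],"roll": 0},{"jaw": 1,"linear": [0,0,0],"roll": 0},{"jaw": 1,"linear": [0,0,0],"roll": 0.1},{"jaw": 1,"linear": [0,0,0],"roll": 0.2},{"jaw": 1,"linear": [0,0,0],"roll": 0.25},{"jaw": 1,"linear": [0,0,0],"roll": 0.25}]' --force 50

```text
t: 12.78
tool_pos: [0.4029, 0.3136, 0.0488]
orientation: [1.328, 1.138, -1.301]
force: [4.7, 9.0, -6.7]
opening: 0.0492
```

```bash
python3 st.py
```

```text
12.775 [0.4029 0.3136 0.0488] [0.559 0.028 1.92  0.003 1.179 0.702] yaw -0.144 tilt [ 0.011  0.01  -1.   ] [ 4.7  9.  -6.7] [ 1.51 -0.28  1.16] 0.049232677077977016
```

Request:
apply_moves --series '[{"jaw": -1,"linear": [0,0,0],"roll": 0},{"jaw": -1,"linear": [0,0,0],"roll": 0},{"jaw": -1,"linear": [0,0,0],"roll": 0},{"jaw": -1,"linear": [0,0,0],"roll": 0},{"jaw": -1,"linear": [0,0,0],"roll": 0},{"jaw": -1,"linear": [0,0,0],"roll": 0},{"jaw": -1,"linear": [-0.04,0,0],"roll": 0},{"jaw": -1,"linear": [-0.08,0,0],"roll": 0},{"jaw": -1,"linear": [-0.13,0,0],"roll": 0},{"jaw": -1,"linear": [-0.18,0,0],"roll": 0},{"jaw": -1,"linear": [-0.23,0,0],"roll": 0},{"jaw": -1,"linear": [-0.26,0,0],"roll": 0},{"jaw": -1,"linear": [-0.26,0,0],"roll": 0}]'

```text
t: 14.4
tool_pos: [0.4019, 0.3125, 0.206]
orientation: [1.33, 1.138, -1.299]
force: [-0.5, 0.6, -0.4]
opening: 0.0927
```

Request:
apply_moves --series '[{"jaw": -1,"linear": [0,-0.03,-0.07],"roll": 0},{"jaw": -1,"linear": [0,-0.07,-0.14],"roll": 0},{"jaw": -1,"linear": [0,-0.11,-0.21],"roll": 0},{"jaw": -1,"linear": [0,-0.16,-0.28],"roll": 0},{"jaw": -1,"linear": [0,-0.2,-0.34],"roll": 0},{"jaw": -1,"linear": [0,-0.22,-0.37],"roll": 0},{"jaw": -1,"linear": [0,-0.22,-0.37],"roll": 0},{"jaw": -1,"linear": [0,-0.22,-0.37],"roll": 0}]'

```text
t: 15.4
tool_pos: [0.3037, 0.5499, 0.2068]
orientation: [1.329, 1.136, -1.3]
force: [-0.0, -0.6, 0.0]
opening: 0.0932
```

```bash
python3 st.py; python3 - <<'E'
from h import *
c=read_camera("top");a=c["pixels"];b=read_camera("scene")["pixels"]
cv2.imwrite("pics/top4.png",a)
P=[]
for f in("top0","top3","top4"):
    im=cv2.imread(f"pics/{f}.png")[235:272,265:305].astype(float)
    w=np.clip(np.minimum(im[...,1],im[...,2])-im[...,0]-50,0,None)
    y,x=np.mgrid[235:272,265:305];w[:]*= (np.hypot(x-285.6,y-252.8)<14)
    p=((w*x).sum()/w.sum(),(w*y).sum()/w.sum());P.append(ray(c,p,.0785))
    print(f,np.round(p,2),"turn",2*np.arcsin(np.linalg.norm(P[-1]-P[0])/.041))
print("empty chuck diff",np.abs(cv2.imread("pics/top0.png")[155:192,280:304].astype(int)-a[155:192,280:304]).mean())
a=cv2.resize(a[145:275,230:340],None,fx=3,fy=3,interpolation=2);b=cv2.resize(b[180:285,180:290],None,fx=3,fy=3,interpolation=2)
o=np.zeros((400,680,3),np.uint8);o[:390,:330]=a;o[:315,345:675]=b;cv2.imwrite("pics/crop4.png",o)
E
```

```text
15.4 [0.3037 0.5499 0.2068] [ 0.988  0.196  1.437 -0.006  1.492  1.133] yaw -0.145 tilt [ 0.013  0.01  -1.   ] [-0.  -0.6  0. ] [-0.08  0.14  0.  ] 0.09324170109515513
top0 [278.98 259.86] turn 0.0
top3 [274.76 250.66] turn 1.0435082677560978
top4 [274.84 250.7 ] turn 1.0359224269831229
empty chuck diff 1.9185435435435436
```

View pics/crop4.png

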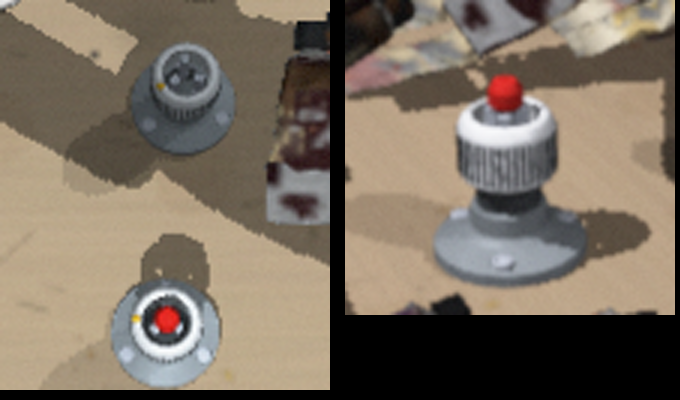

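The sleeve did not move on the second turn, so it is at its stop. The picture shows the bit upright and the arm clear.

```bash
python3 -c "from plant import *; close_job()"
```

```text
the job is handed in; nothing more can be done
```

I gripped the loaded chuck's sleeve across its width, turned it clockwise about 1.14 rad at the wrist, let go and moved clear. I then gripped it once more to check it was at its stop, and handed the job in at about 15.5 s of the 32 s allowed.

- **Sleeve turn:** its yellow mark moved about 1.04 rad from where it started. The second turn, at 50 N grip, moved it no farther; the fingers slipped and the wrist torque was about 1.1 to 1.2 N m. That points to the sleeve being at its stop.
- **Discrepancy:** the wrist turned about 0.1 rad more than the sleeve did, which I put down to slip and give in the fingers at the stop.
- **Bit:** in both final pictures it stands upright and centred in the chuck. I could not measure the force of the jaws on it directly.
- **Empty chuck:** I never touched it, and its mark looks unmoved. I only checked that by comparing pictures, not by measuring the mark.
- **Robot:** the gripper is open and away from everything, and the force reads about zero.

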